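# Show a carved seal under the stall's magnifying glass

## Robot

A 6-joint arm with a two-finger parallel gripper is mounted at the origin on the work surface. World frame = base frame: x ahead of the robot, y to its left, z up, the work surface at z = 0. Lengths are in m, angles in rad, forces in N, time in s.
With the tool pointing down it reaches from about 0.225 to 0.875 m from the base axis. Payload 3.4 kg.
Tool frame: the origin (TCP) lies between the finger pads; the fingertips stand 8 mm ahead of it and the grasp point (between the pads) lies 11 mm behind it; z points along the fingers, y is the line along which they close (so a half turn about z gives the same grasp; the last joint's range is limited). The gripper opens to 85 mm and grips with 20 to 120 N. Pads are 22 mm wide; open, the fingers measure 114 mm over their backs; the gripper's body (76 mm by 85 mm) begins 54 mm behind the grasp point. The pads swing forward as they close: fully open they stand 13 mm farther back than shut.
Start: joints at [-1.403, 0.276, 1.505, -0, 1.361, -0.121], TCP at [0.164, -0.551, 0.239] pointing down, gripper open.
Joint ranges: [-2.89, 2.89], [-0.75, 2.08], [0.22, 2.7], [-1.18, 4.32], [0.11, 2.71], [-2.7, 2.7]. Speed limits (rad/s): [2.57, 2.57, 3.14, 3.14, 3.14, 3.14].

## Interface

Orientations are given as a unit quaternion [w, x, y, z].
In Python, from rig import manip gives the robot as it stands.
- The arm moves only by the tool move_arm, never from a script. Its argument "deltas" is a list that holds one entry, the list of rows, each a list of 5 numbers: the shift along the tool's x, y, z normalised to -1 to 1, where 1 is 80 cm, then the turn about the tool's z normalised to -1 to 1, where 1 is 120 degrees, then the closure, from -1 (fully open) to 1 (shut). In form: [[[tx, ty, tz, twist, grip], ...]]. A call has 1 to 12 rows; each row is the pose to reach, as a shift and turn from the pose commanded when the call began, along the tool's axes at that moment; what a row does not reach only later rows make up. A row lasts 1/10 s, in which the tool goes at most 50 mm and 8.59 degrees, less where a joint would pass 70% of its speed; a pose out of reach is approached as far as the arm can. A call with a number of a shift or a turn outside -1 to 1 is refused whole. A call with a gripper value outside its range is refused whole. The fingers move at their own pace and stop on an object; "squeeze" is the grip in N (left out, the last holds). Time passes only in rows, so rows that repeat a pose let the fingers close. It gives the time, the measured TCP pose, the force, the opening and the grip force at its end, in the units of the state.
- manip.get_state(): the state, without advancing time (a new reading comes with each control period).
- manip.get_image(name): name is "side" or "top" or "wrist"; returns the picture (384x512x3 uint8, red, green, blue); there is no depth.
- manip.camera_params(name): a dict with "fx", "fy", "cx", "cy" (pixels), "R" (3x3) and "t" (3): a world point X has camera coordinates R X + t; the wrist camera has in their place "tool_from_camera" (4x4, takes a point from camera to tool coordinates, whose origin is the TCP and whose axes are the flange's). Camera axes: x right, y down, z forward; pixel columns grow to the right and rows downward; lengths in m; the calibration is good to about 2 mm. A picture is of the moment at which its call begins: read the wrist's pose just before it. camera_params takes no time and is no camera call.
- manip.sign_off(): hands the job in; it is judged then, once.
The state is a dict: "clock": time; "qpos": joint angles; "qd": joint speeds; "effort": joint torques, N m; "position": TCP position; "ee_rot": TCP orientation; "contact_force": force on the tool from outside, world axes, zero at the start; "moment": the same for the moment, N m; "width": finger opening in m; "gripper_force": force on a finger pad.
Only numpy, scipy, OpenCV 4.12 (cv2) and the standard library are available. Lean on these libraries where they do the work, as an engineer would, in place of code of your own. Each camera call takes 0.05 s, during which the arm holds its last target. There are 200 camera calls.

## Task

Stand the square stone seal upright in the middle of the one empty plinth of the revolving display; set it down, do not drop it. Then grip the knob on the display's centre post and turn the display until the seal is centred behind the magnifying glass for the customer to look through. Finish with the knob still in your grip, holding the display still there, and do not touch the other carvings on it or disturb the things on the counter.

Things in the scene. Friction and masses are not known exactly. Their poses are not given: they have to be found in the camera images.
- seal_mid (a point): centre (half-way up) of the seal: pale stone column 34 x 34 mm square, 46 mm tall, with a small carved lion on it (64 mm high in all); the point is 32 mm above its flat underside. x, y square to its four sides, z up. Starts standing on the counter at the robot's left at any yaw; loose, 0.11 to 0.22 kg. Grip it by the column's flat sides; its yaw on the plinth does not matter.
- plinth_top (a point): centre of the flat, square, leather-lined top (39 x 39 mm, 100 mm above the counter) of the display's only empty plinth; z up, x outward from the centre post. Five equal plinths, 72 degrees apart, stand on the platter 110 mm from the axis; four carry carvings.
- knob_grip (a point): centre of the knob on top of the display's centre post, on the axis of turning: plain round wooden knob 38 mm in diameter, 40 mm tall, from 156 to 196 mm above the counter, this point at 176 mm; the post below it is at most 28 mm thick. z up. Fixed to the platter, so turning it turns the display.
- knob: the centre post with its round knob, part of the display; origin on the axis at the post's foot, 48 mm above the counter, turning with the platter
- turntable (a joint): angle of the display (rad), a wooden platter of 150 mm radius, top 48 mm above the counter, on a fixed foot. Grows counter-clockwise from above; 0 (or 6.28) when the empty plinth lies straight toward the magnifier. Starts at 0.7 to 5.58. Turns both ways without stops, light friction (0.03 N m), stays where it is left; jerks make the seal slide or topple.
- carvings: the four other carvings (walnut, standing figure, turtle, rock), fixed on the other plinths, up to 61 mm tall and 46 mm wide, so at most 161 mm above the counter; origin on the display's axis, turning with the platter
- magnifier: bench magnifying glass fixed on the counter beyond the display: round dark steel foot, stem, upright round lens in a steel ring. Origin on the counter under the lens centre, 225 to 245 mm from the display's axis. x is the optical axis and points straight away from the display's axis, y across the lens, z up. The seal is centred behind the glass when it stands between post and lens on this x axis.
- lens (a point): centre of the magnifier's lens, 138 mm above the counter; lens 88 mm across, ring 98 mm outside, so 187 mm high in all; the foot is 90 mm across
- wax_jar: bystander: jar with steel lid, 56 mm across, 62 mm tall, loose at the far left; origin at the centre of its underside
- toad: bystander: dark carved toad, 60 x 44 mm, 44 mm tall, loose at the near left; origin under its centre
- brush_pot: bystander: round pot 72 mm across and 95 mm tall with brushes standing up to 180 mm, loose at the right; origin at the centre of its underside

How it is judged:
By the outcome, as a careful person would: the job done as asked, in the order asked, and still so for the second after the job is handed in, while the arm keeps its last pose, push and grip.
It also fails if it takes over 67 s, if anything falls off the work surface, if the arm or the gripper's body presses on something with over 40 N, if the wrist force passes 120 N, or if a joint passes its speed limit or range.

## Working session

There is one attempt and no reset: what is moved stays moved. The work goes in short steps, Python scripts to look and compute and a tool call to move; the robot and the scene stay as the last step left them, time stands still between calls to the robot, and variables do not carry over. Pictures are saved under pics/ and viewed, at most 10 in all, crops included, and the job is handed in when it is done.

Besides the shell and the picture viewer there is one more tool, called after ">>>" as name(argument=value, ...), one argument or row to a line, values as JSON. move_arm: Moves the arm, as the interface text tells. Scaled input: -1 to 1 covers 80 cm each way for a shift and 120 degrees each way for a turn. Its arguments: {"type":"object","properties":{"deltas":{"type":"array","items":{"type":"array","items":{"type":"array","items":{"type":"number","minimum":-1,"maximum":1}}}},"squeeze":{"type":"number"}},"required":["deltas"]}

```bash
mkdir -p pics; ls
cat > h.py <<'E'
import numpy as np, cv2
from rig import manip
def cam(n):
    p=manip.camera_params(n); K=np.array([[p['fx'],0,p['cx']],[0,p['fy'],p['cy']],[0,0,1.]])
    return p,K
def snap(n,f):
    st=manip.get_state(); im=manip.get_image(n); cv2.imwrite('pics/'+f,im[:,:,::-1]); return st,im
from scipy.spatial.transform import Rotation as Ro
def ext(n,st=None):
    p,K=cam(n)
    if n!='wrist': return K,np.array(p['R']),np.array(p['t'])
    q=st['ee_rot']; T=np.eye(4); T[:3,:3]=Ro.from_quat([q[1],q[2],q[3],q[0]]).as_matrix(); T[:3,3]=st['position']
    M=np.linalg.inv(T@np.array(p['tool_from_camera'])); return K,M[:3,:3],M[:3,3]
def ray(n,u,v,z,st=None):
    K,R,t=ext(n,st); d=R.T@np.linalg.inv(K)@[u,v,1]; c=-R.T@t; return c+d*(z-c[2])/d[2]
def proj(n,X,st=None):
    K,R,t=ext(n,st); c=K@(R@np.array(X)+t); return c[:2]/c[2]
E
python3 - <<'E'
from h import *
st,a=snap('top','top0.png'); _,b=snap('side','side0.png')
for n in('top','side'):
    K,R,t=ext(n); print(n,K[0,0],-R.T@t, R.tolist())
print(manip.camera_params('wrist')); print(st)
E
```

```text
pics
top 473.5205291105638 [ 0.43731239 -0.01535162  1.76073836] [[0.020218800156683422, -0.9997615633422822, -0.008247216719599012], [-0.9973418530460098, -0.01959092589491074, -0.07018136351861017], [0.0700030590972658, 0.00964427736930324, -0.997500155203521]]
side 398.91741593563836 [0.34583507 0.79826803 0.78076546] [[-0.9759444635297974, -0.2178080263738565, 0.009595194248235675], [-0.14079394682566942, 0.596038268612359, -0.790515937149171], [0.16646161312082286, -0.7728505974615709, -0.6123662999876025]]
{'fx': 284.94521937923105, 'fy': 284.94521937923105, 'cx': 252.40930162578698, 'cy': 190.4143740088245, 'tool_from_camera': array([[ 3.34833030e-04, -9.54575534e-01, -2.97968855e-01,
         7.72608524e-02],
       [ 9.99999906e-01,  4.01925893e-04, -1.63895065e-04,
         2.99369301e-04],
       [ 2.76211617e-04, -2.97968772e-01,  9.54575578e-01,
        -1.34373622e-01],
       [ 0.00000000e+00,  0.00000000e+00,  0.00000000e+00,
         1.00000000e+00]])}
{'clock': 0.0, 'qpos': array([-1.40298466e+00,  2.76602915e-01,  1.50614432e+00, -2.57144352e-06,
        1.36067080e+00, -1.21013436e-01]), 'qd': array([-1.86465330e-03,  1.54704675e-03,  1.73088607e-03,  2.88073160e-05,
       -2.15998841e-03,  1.11991922e-03]), 'effort': array([-1.27194426e-04, -4.16779268e+01, -2.45807809e+01, -1.50020842e-04,
        1.11151335e-02, -1.04189758e-05]), 'position': array([ 0.16367603, -0.55068176,  0.23843071]), 'ee_rot': array([-9.12414005e-04,  9.89590166e-01,  1.43911328e-01, -2.26111192e-05]), 'contact_force': array([ 0.13093207, -0.04211692,  0.83093827]), 'moment': array([0.00203853, 0.00242686, 0.01738977]), 'gripper_force': 0.0, 'width': 0.08515512311674212}
```

View pics/top0.png

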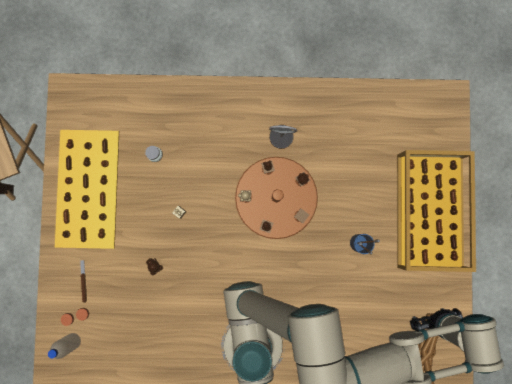

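View pics/side0.png

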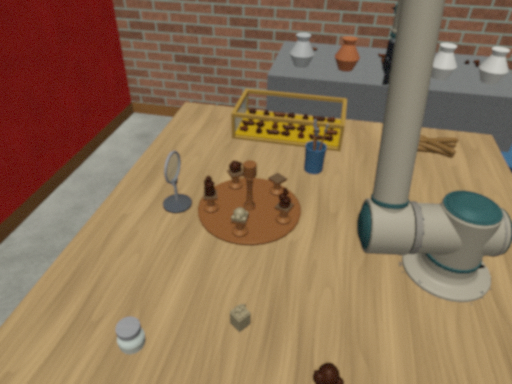

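Top view: the seal is at about (179,212), the platter at (277,197) and the magnifier foot at (281,138). The empty plinth is at about (301,215), a flat square also seen at (277,180) in the side view.

Run:
```python
from h import *
im=cv2.imread('pics/top0.png'); hsv=cv2.cvtColor(im,cv2.COLOR_BGR2HSV)
print(hsv[230,280],hsv[212,179],hsv[140,278],hsv[196,277],hsv[215,301],hsv[100,300])
m=((hsv[:,:,0]<10)&(hsv[:,:,1]>120)).astype(np.uint8); m[:,:225]=0;m[:,325:]=0;m[:145]=0;m[250:]=0
c=max(cv2.findContours(m,0,2)[0],key=cv2.contourArea); e=cv2.fitEllipse(cv2.convexHull(c)); print(e)
ax=ray('top',*e[0],.045); print('axis',ax, 'r', ray('top',e[0][0]+e[1][0]/2,e[0][1],.045)-ax)
kn=ray('top',277.5,195.5,.196); print('knob',kn)
for z,(u,v),s in[(.1,(301,215.5),'plinth'),(.064,(179,212),'seal')]: print(s,ray('top',u,v,z))
g=((hsv[:,:,1]<110)&(hsv[:,:,2]<120)).astype(np.uint8); g[:,:255]=0;g[:,310:]=0;g[:115]=0;g[153:]=0
c=max(cv2.findContours(g,0,2)[0],key=cv2.contourArea);print(cv2.boundingRect(c))
for p in[(281,138)]: print('foot',ray('top',*p,.005))
o=np.hstack([cv2.resize(im[y:y+h,x:x+w],None,fx=f,fy=f,interpolation=2) for x,y,w,h,f in[(230,115,100,130,4),(150,180,65,87,6)]][:]) if 0 else cv2.resize(im[115:245,150:330],None,fx=4.4,fy=4.4,interpolation=2)
cv2.imwrite('pics/crop.png',o)
```

```text
[ 13 125 180] [ 22  70 161] [ 0  0 78] [ 13 128 180] [ 17  89 141] [ 17 108 154]Traceback (most recent call last):
  File "<stdin>", line 5, in <module>
cv2.error: OpenCV(4.12.0) /io/opencv/modules/imgproc/src/shapedescr.cpp:361: error: (-201:Incorrect size of input array) There should be at least 5 points to fit the ellipse in function 'fitEllipseNoDirect'
```

Run:
```python
from h import *
im=cv2.imread('pics/top0.png'); lab=cv2.cvtColor(im,cv2.COLOR_BGR2LAB); hsv=cv2.cvtColor(im,cv2.COLOR_BGR2HSV)
A=lab[:,:,1]; print(A[180,240:250],A[100,300],A[210,225:245])
th,_=cv2.threshold(np.ascontiguousarray(A[150:245,225:330]),0,255,cv2.THRESH_OTSU); m=(A>th).astype(np.uint8); m[:,:225]=0;m[:,330:]=0;m[:145]=0;m[250:]=0
c=max(cv2.findContours(m,0,2)[0],key=cv2.contourArea); e=cv2.fitEllipse(cv2.convexHull(c)); print(th,e)
ax=ray('top',*e[0],.045); print('axis',ax, 'r', ray('top',e[0][0]+e[1][0]/2,e[0][1],.045)-ax)
print('knob',ray('top',277.5,195.5,.196))
for z,(u,v),s in[(.1,(301,215.5),'plinth'),(.064,(179,212),'seal'),(.005,(281,138),'foot')]: print(s,ray('top',u,v,z))
cv2.imwrite('pics/crop.png',cv2.resize(im[115:245,150:330],None,fx=4.4,fy=4.4,interpolation=2))
```

```text
[143 143 143 143 142 143 142 143 143 143] 133 [134 135 134 134 135 134 134 135 134 134 135 136 141 142 142 142 142 143
 142 142]
138.0 ((275.9205017089844, 197.41773986816406), (81.89076232910156, 82.34239196777344), 126.81576538085938)
axis [ 0.53796444 -0.07393944  0.045     ] r [ 0.00292953 -0.14836645  0.        ]
knob [ 0.53556546 -0.07389878  0.196     ]
plinth [ 0.47307641 -0.16090169  0.1       ]
seal [0.47762054 0.27319796 0.064     ]
foot [ 0.76354656 -0.09049316  0.005     ]
```

View pics/crop.png

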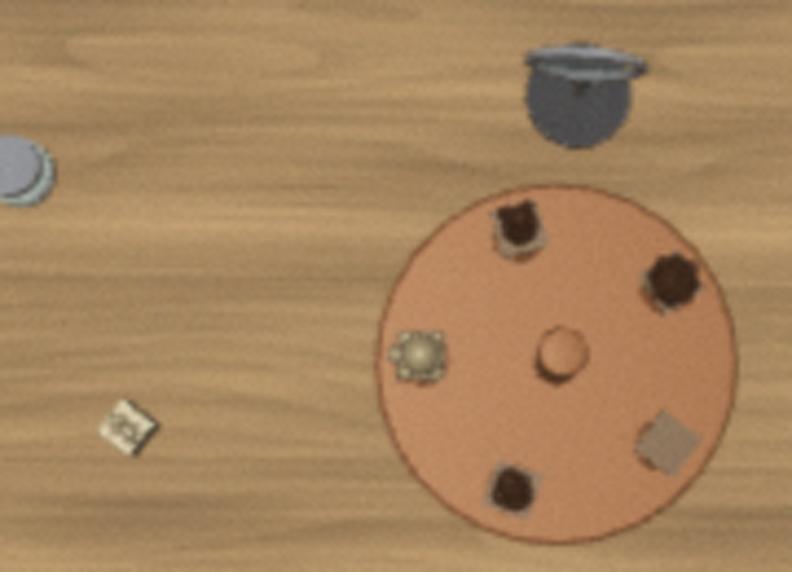

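```bash
cat >> h.py <<'E'
def go(x,y,z,yaw):
    s=manip.get_state(); q=s['ee_rot']; R=Ro.from_quat([q[1],q[2],q[3],q[0]]).as_matrix()
    d=R.T@(np.array([x,y,z])-s['position'])/.8; y0=np.degrees(np.arctan2(R[1,0],R[0,0]))
    print('clock',s['clock'],'pos',s['position'].round(4),'yaw',y0.round(2),'tilt',R[:,2].round(4),'F',s['contact_force'].round(2),'w',s['width'],s['gripper_force'],'\n delta',d.round(4),'twist',(-((yaw-y0+180)%360-180)/120).round(4))
E
python3 -c "
from h import *
go(.40,0.10,.30,47);go(.455,.26,.22,47)"
```

```text
clock 0.1 pos [ 0.1637 -0.5507  0.2385] yaw 16.55 tilt [-3.0e-04  1.6e-03 -1.0e+00] F [0.4  0.39 0.52] w 0.08525129693034408 0.0 
 delta [ 0.5149 -0.6957 -0.0756] twist -0.2538
clock 0.1 pos [ 0.1637 -0.5507  0.2385] yaw 16.55 tilt [-3.0e-04  1.6e-03 -1.0e+00] F [0.4  0.39 0.52] w 0.08525129693034408 0.0 
 delta [ 0.6377 -0.8677  0.0247] twist -0.2538
```

>>> move_arm(
  deltas=[
    [[0.05,-0.05,-0.07,0,-1],[0.51,-0.69,-0.07,-0.25,-1],[0.51,-0.69,-0.07,-0.25,-1],[0.51,-0.69,-0.07,-0.25,-1],[0.51,-0.69,-0.07,-0.25,-1],[0.51,-0.69,-0.07,-0.25,-1],[0.51,-0.69,-0.07,-0.25,-1],[0.51,-0.69,-0.07,-0.25,-1],[0.51,-0.69,-0.07,-0.25,-1],[0.51,-0.69,-0.07,-0.25,-1],[0.51,-0.69,-0.07,-0.25,-1],[0.51,-0.69,-0.07,-0.25,-1]],
  ],
)

```text
clock: 1.3
position: [0.3637, 0.0004, 0.2921]
ee_rot: [0.0, 0.919, 0.395, 0.0]
contact_force: [1.2, -1.5, -0.6]
width: 0.0853
gripper_force: 0.0
```

```bash
python3 -c "
from h import *
go(.455,.25,.22,47)"
```

```text
clock 1.3 pos [0.3637 0.0004 0.2921] yaw 46.54 tilt [ 6.e-04 -5.e-04 -1.e+00] F [ 1.18 -1.53 -0.6 ] w 0.0853396104457856 0.0 
 delta [ 0.305  -0.1319  0.0901] twist -0.0038
```

>>> move_arm(
  deltas=[
    [[0.305,-0.132,0.09,0,-1],[0.305,-0.132,0.09,0,-1],[0.305,-0.132,0.09,0,-1],[0.305,-0.132,0.09,0,-1],[0.305,-0.132,0.09,0,-1],[0.305,-0.132,0.09,0,-1],[0.305,-0.132,0.09,0,-1],[0.305,-0.132,0.09,0,-1],[0.305,-0.132,0.09,0,-1]],
  ],
)

```text
clock: 2.2
position: [0.4545, 0.2471, 0.2201]
ee_rot: [0.0, 0.919, 0.395, -0.0]
contact_force: [0.1, 0.4, 0.6]
width: 0.0855
gripper_force: 0.0
```

```bash
python3 -c "
from h import *
st,_=snap('wrist','w1.png')
go(.478,.273,.10,47); print(proj('wrist',[.478,.273,.064],st))"
```

```text
clock 2.25 pos [0.4547 0.247  0.2204] yaw 46.48 tilt [ 2.e-04 -4.e-04 -1.e+00] F [-0.13  1.13  0.73] w 0.08514277611881596 0.0 
 delta [ 0.0437 -0.0013  0.1505] twist -0.0043
[250.82702184 144.65663003]
```

View pics/w1.png

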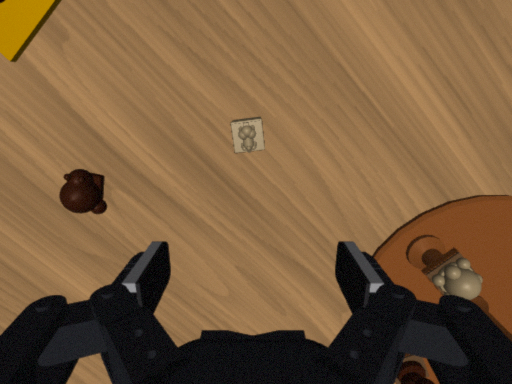

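The wrist view shows the seal's column top with corners at about (231,120), (262,117), (265,150) and (234,153). It is turned a few degrees from the tool.

```bash
python3 -c "
from h import *
st=manip.get_state()
P=np.array([ray('wrist',*p,.046,st) for p in[(231,120),(262,117),(265,150),(234,153)]])
c=P.mean(0);print(P.round(4).tolist(),c)
for i in range(4):
  d=P[(i+1)%4]-P[i];print(np.hypot(*d[:2]),np.degrees(np.arctan2(d[1],d[0]))%90)
go(c[0],c[1],.12,47);go(c[0],c[1],.02,47)"
```

```text
[[0.4791, 0.3042, 0.046], [0.5049, 0.284, 0.046], [0.4835, 0.2563, 0.046], [0.4568, 0.2771, 0.046]] [0.48106478 0.28041707 0.046     ]
0.03278289880794373 51.86576460069314
0.03496924753655372 52.42606021092746
0.03392046231525491 52.051253433505195
0.03508640664288372 50.56672862628351
clock 2.25 pos [0.4547 0.247  0.2204] yaw 46.48 tilt [ 2.e-04 -4.e-04 -1.e+00] F [-0.13  1.13  0.73] w 0.08514277611881596 0.0 
 delta [ 0.053  -0.0049  0.1255] twist -0.0043
clock 2.25 pos [0.4547 0.247  0.2204] yaw 46.48 tilt [ 2.e-04 -4.e-04 -1.e+00] F [-0.13  1.13  0.73] w 0.08514277611881596 0.0 
 delta [ 0.0531 -0.005   0.2505] twist -0.0043
```

>>> move_arm(
  deltas=[
    [[0.053,-0.005,0.06,-0.044,-1],[0.053,-0.005,0.12,-0.044,-1],[0.053,-0.005,0.16,-0.044,-1],[0.053,-0.005,0.2,-0.044,-1],[0.053,-0.005,0.23,-0.044,-1],[0.053,-0.005,0.25,-0.044,-1],[0.053,-0.005,0.253,-0.044,-1],[0.053,-0.005,0.253,-0.044,-1],[0.053,-0.005,0.253,-0.044,1],[0.053,-0.005,0.253,-0.044,1],[0.053,-0.005,0.253,-0.044,1],[0.053,-0.005,0.253,-0.044,1]],
  ],
  squeeze=30,
)

```text
clock: 3.45
position: [0.4816, 0.282, 0.0185]
ee_rot: [-0.0, 0.899, 0.437, 0.001]
contact_force: [-0.2, 0.6, 4.9]
width: 0.034
gripper_force: 31.5
```

>>> move_arm(
  deltas=[
    [[0,0,0,0,1],[0,0,0,0,1],[0,0,0,0,1]],
  ],
)

```text
clock: 3.75
position: [0.4816, 0.282, 0.0185]
ee_rot: [-0.0, 0.899, 0.437, 0.001]
contact_force: [-0.6, -0.5, 6.2]
width: 0.0337
gripper_force: 31.4
```

```bash
python3 -c "
from h import *
go(.4815,.2804,.25,47)"
```

```text
clock 3.75 pos [0.4816 0.282  0.0185] yaw 51.83 tilt [ 1.2e-03  6.0e-04 -1.0e+00] F [-0.56 -0.46  6.17] w 0.03373849097326924 31.418083906173706 
 delta [-0.0013  0.0013 -0.2894] twist 0.0402
```

```bash
python3 -c "
from h import *
go(.4815,.2804,.27,51.8);go(.441,-.137,.24,-36.5)"
```

```text
clock 3.75 pos [0.4816 0.282  0.0185] yaw 51.83 tilt [ 1.2e-03  6.0e-04 -1.0e+00] F [-0.56 -0.46  6.17] w 0.03373849097326924 31.418083906173706 
 delta [-0.0013  0.0013 -0.3144] twist 0.0002
clock 3.75 pos [0.4816 0.282  0.0185] yaw 51.83 tilt [ 1.2e-03  6.0e-04 -1.0e+00] F [-0.56 -0.46  6.17] w 0.03373849097326924 31.418083906173706 
 delta [-0.4428  0.2839 -0.2772] twist 0.7361
```

>>> move_arm(
  deltas=[
    [[0,0,-0.02,0,1],[0,0,-0.05,0,1],[0,0,-0.1,0,1],[0,0,-0.15,0,1],[0,0,-0.2,0,1],[0,0,-0.25,0.0,1],[-0.02,0.012,-0.28,0.05,1],[-0.06,0.04,-0.29,0.1,1],[-0.1,0.065,-0.29,0.15,1],[-0.14,0.09,-0.29,0.2,1],[-0.18,0.115,-0.29,0.26,1],[-0.22,0.14,-0.29,0.32,1]],
  ],
  squeeze=40,
)

```text
clock: 4.95
position: [0.4596, 0.0727, 0.2492]
ee_rot: [0.0, 0.993, 0.115, -0.0]
contact_force: [1.0, 0.0, -2.1]
width: 0.0334
gripper_force: 40.7
```

```bash
python3 -c "
from h import *
go(.441,-.137,.24,-36.5)"
```

```text
clock 4.95 pos [0.4596 0.0727 0.2492] yaw 13.16 tilt [-8.e-04 -4.e-04 -1.e+00] F [ 1.01  0.01 -2.11] w 0.033438133061211704 40.71230113506317 
 delta [-0.0823  0.2499  0.0116] twist 0.4138
```

>>> move_arm(
  deltas=[
    [[-0.015,0.05,0,0.06,1],[-0.03,0.1,0,0.13,1],[-0.045,0.14,0,0.2,1],[-0.06,0.18,0,0.26,1],[-0.07,0.215,0.01,0.32,1],[-0.08,0.24,0.012,0.37,1],[-0.082,0.25,0.012,0.414,1],[-0.082,0.25,0.012,0.414,1],[-0.082,0.25,0.012,0.414,1],[-0.082,0.25,0.012,0.414,1]],
  ],
)

```text
clock: 5.95
position: [0.443, -0.135, 0.2399]
ee_rot: [-0.0, 0.951, -0.31, -0.0]
contact_force: [-0.0, 0.3, -1.8]
width: 0.0332
gripper_force: 40.7
```

```bash
python3 -c "
from h import *
st,_=snap('wrist','w2.png')
go(.473,-.161,.20,-36.5); print(proj('wrist',[.473,-.161,.1],st),proj('wrist',[.537,-.074,.196],st))"
```

```text
clock 6.0 pos [ 0.443  -0.1349  0.24  ] yaw -36.14 tilt [-2.e-04  3.e-04 -1.e+00] F [-0.5   0.39 -1.64] w 0.03348137424183942 40.70760726928711 
 delta [0.0495 0.0043 0.05  ] twist 0.003
[256.67294709 142.2866473 ] [ 88.97964238 162.35690791]
```

View pics/w2.png

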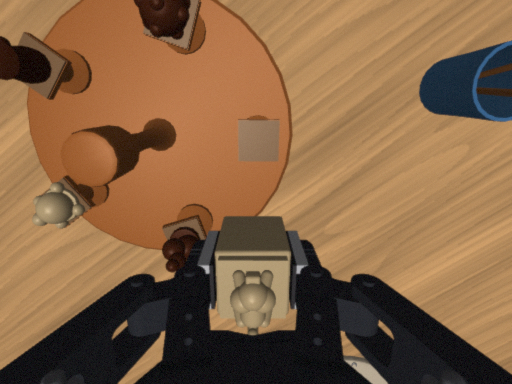

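Plinth top corners are at about (238,120) and (280,162), with the knob top near (90,159). The held seal shows its top front edge at v≈262, u 217–291, and its bottom front edge at v≈217.

```bash
python3 -c "
from h import *
im=cv2.imread('pics/w2.png'); lab=cv2.cvtColor(im,cv2.COLOR_BGR2LAB).astype(int)
# plinth mask
c0=lab[140,259]; m=(np.abs(lab-c0).sum(2)<16).astype(np.uint8); m[:110]=0;m[175:]=0;m[:,:225]=0;m[:,295:]=0
c=max(cv2.findContours(m,0,2)[0],key=cv2.contourArea); r=cv2.minAreaRect(c);print(r)
st=manip.get_state()
P=[ray('wrist',*p,.1,st) for p in cv2.boxPoints(r)]; C=np.mean(P,0);print('plinth',C,[np.hypot(*(P[i]-P[i-1])[:2]).round(4) for i in range(4)], np.degrees(np.arctan2(*(P[1]-P[0])[[1,0]]))%90)
print('knob',ray('wrist',90,159,.196,st))
p=manip.camera_params('wrist');T=np.array(p['tool_from_camera']);K=cam('wrist')[1]
def tr(u,v,z):
  d=T[:3,:3]@np.linalg.inv(K)@[u,v,1];return T[:3,3]+d*(z-T[2,3])/d[2]
for a in[(217,262,-.0275),(291,262,-.0275),(223,217,.0185),(286,217,.0185)]:print(tr(*a))
for v in(200,205,210,214,216,218,220,224,250,256,258,260,262,264,266,270): print(v,im[v,235],im[v,275])
"
```

```text
((258.5, 140.5), (41.0, 41.0), 90.0)
plinth [ 0.4730937  -0.16312528  0.1       ] [np.float64(0.039), np.float64(0.0384), np.float64(0.039), np.float64(0.0401)] 53.88255830463467
knob [ 0.53823788 -0.07601531  0.196     ]
[ 0.0116747  -0.01583498 -0.0275    ]
[ 0.0116855   0.01571758 -0.0275    ]
[ 0.0131609  -0.01776377  0.0185    ]
[0.01317331 0.01870851 0.0185    ]
200 [ 63 110 171] [ 92 140 183]
205 [ 57 105 166] [101 152 199]
210 [ 60 104 167] [ 97 144 189]
214 [ 60 104 168] [102 155 200]
216 [ 52  78 106] [ 67  95 116]
218 [48 63 73] [48 63 73]
220 [49 65 76] [47 62 73]
224 [48 63 73] [49 64 74]
250 [61 82 95] [61 83 94]
256 [59 76 87] [55 70 84]
258 [45 63 72] [49 66 73]
260 [ 89 117 134] [ 75 103 118]
262 [121 159 182] [120 158 182]
264 [119 157 181] [117 156 179]
266 [119 159 180] [115 156 178]
270 [107 141 162] [120 160 181]
```

```bash
python3 -c "
from h import *
im=cv2.imread('pics/w2.png');g=im.sum(2)//3
for v in(219,225,240,255,264,272): print(v,'L',g[v,208:232].tolist(),'R',g[v,278:302].tolist())
cv2.imwrite('pics/w2c.png',cv2.resize(im[205:345,180:330],None,fx=4,fy=4,interpolation=cv2.INTER_CUBIC))
"
```

```text
219 L [79, 75, 78, 69, 62, 103, 106, 110, 105, 108, 109, 109, 109, 110, 104, 78, 66, 59, 61, 59, 62, 63, 61, 61] R [61, 61, 60, 66, 103, 137, 145, 145, 147, 142, 142, 135, 131, 130, 127, 122, 118, 117, 116, 116, 117, 121, 120, 125]
225 L [77, 79, 74, 79, 91, 106, 106, 107, 106, 108, 107, 109, 103, 88, 65, 58, 64, 59, 64, 59, 56, 59, 64, 60] R [64, 58, 62, 59, 61, 69, 103, 117, 116, 116, 116, 116, 123, 122, 126, 129, 129, 128, 127, 129, 126, 125, 124, 126]
240 L [72, 73, 72, 72, 72, 71, 68, 55, 25, 29, 60, 61, 60, 64, 60, 59, 62, 59, 59, 56, 62, 62, 59, 59] R [64, 61, 63, 61, 58, 57, 60, 59, 58, 54, 26, 25, 59, 73, 75, 72, 71, 70, 75, 73, 74, 71, 51, 38]
255 L [73, 72, 70, 53, 22, 19, 58, 126, 141, 153, 148, 131, 129, 127, 128, 127, 127, 126, 126, 127, 126, 126, 127, 129] R [124, 124, 123, 125, 124, 127, 123, 124, 128, 147, 147, 129, 105, 40, 18, 32, 57, 72, 75, 75, 72, 74, 72, 71]
264 L [83, 40, 10, 23, 17, 14, 24, 74, 132, 148, 155, 154, 154, 156, 151, 154, 153, 154, 151, 152, 154, 154, 151, 152] R [151, 151, 151, 150, 151, 150, 149, 152, 150, 149, 138, 114, 52, 23, 20, 21, 23, 25, 49, 84, 86, 84, 85, 85]
272 L [165, 113, 60, 53, 50, 25, 18, 58, 128, 143, 152, 152, 153, 153, 154, 148, 151, 152, 154, 153, 151, 152, 153, 153] R [151, 147, 150, 154, 151, 148, 150, 149, 152, 149, 136, 115, 40, 17, 28, 49, 52, 68, 124, 168, 173, 157, 76, 27]
```

View pics/w2c.png

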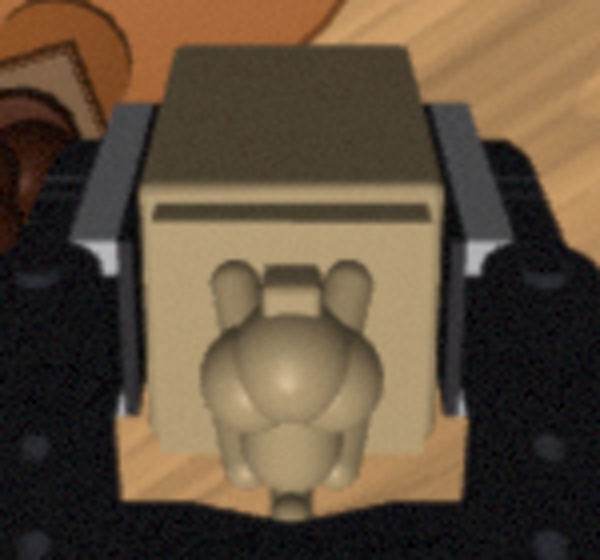

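The crop shows the top front edge at v≈250.7 (u 215–291), the top back edge at v≈317.5, and the bottom front edge at v≈216.2 (u 224.5–281.5). The groove misled the earlier reading.

```bash
python3 -c "
from h import *
p=manip.camera_params('wrist');T=np.array(p['tool_from_camera']);K=cam('wrist')[1]
def tr(u,v,z):
  d=T[:3,:3]@np.linalg.inv(K)@[u,v,1];return (T[:3,3]+d*(z-T[2,3])/d[2]).round(4)
for a in[(215.2,250.7,-.0275),(290.7,250.7,-.0275),(252,317.5,-.0275),(224.5,216.2,.0185),(281.5,216.2,.0185)]:print(tr(*a))
go(.473,-.163,.20,-36.2);go(.473,-.163,.1195,-36.2)
"
```

```text
[ 0.0171 -0.0164 -0.0275]
[ 0.0171  0.0154 -0.0275]
[-0.0171 -0.0009 -0.0275]
[ 0.0137 -0.0169  0.0185]
[0.0137 0.0161 0.0185]
clock 6.0 pos [ 0.443  -0.1349  0.24  ] yaw -36.14 tilt [-2.e-04  3.e-04 -1.e+00] F [-0.5   0.39 -1.64] w 0.03348137424183942 40.70760726928711 
 delta [0.051  0.0063 0.05  ] twist 0.0005
clock 6.0 pos [ 0.443  -0.1349  0.24  ] yaw -36.14 tilt [-2.e-04  3.e-04 -1.e+00] F [-0.5   0.39 -1.64] w 0.03348137424183942 40.70760726928711 
 delta [0.051  0.0063 0.1506] twist 0.0005
```

>>> move_arm(
  deltas=[
    [[0.02,0.002,0.01,0,1],[0.045,0.005,0.03,0,1],[0.052,0.006,0.05,0,1],[0.052,0.006,0.075,0,1],[0.052,0.006,0.1,0,1],[0.052,0.006,0.12,0,1],[0.052,0.006,0.135,0,1],[0.052,0.006,0.14,0,1],[0.052,0.006,0.14,0,1],[0.052,0.006,0.14,0,1]],
  ],
  squeeze=35,
)

```text
clock: 7.0
position: [0.4746, -0.1645, 0.1286]
ee_rot: [0.0, 0.95, -0.311, 0.001]
contact_force: [-0.1, -0.6, -1.1]
width: 0.0337
gripper_force: 40.7
```

```bash
python3 -c "
from h import *
st,im=snap('wrist','w3.png')
go(.473,-.163,.1195,-36.2)
a=cv2.resize(im[150:300,170:340,::-1],None,fx=4,fy=4,interpolation=cv2.INTER_CUBIC)
cv2.imwrite('pics/w3c.png',a[:600])"
```

```text
clock 7.05 pos [ 0.4746 -0.1646  0.1288] yaw -36.24 tilt [ 0.0017 -0.001  -1.    ] F [ 0.48 -0.   -2.14] w 0.03348567898923948 40.715805888175964 
 delta [-0.0028 -0.0004  0.0117] twist -0.0003
```

View pics/w3c.png

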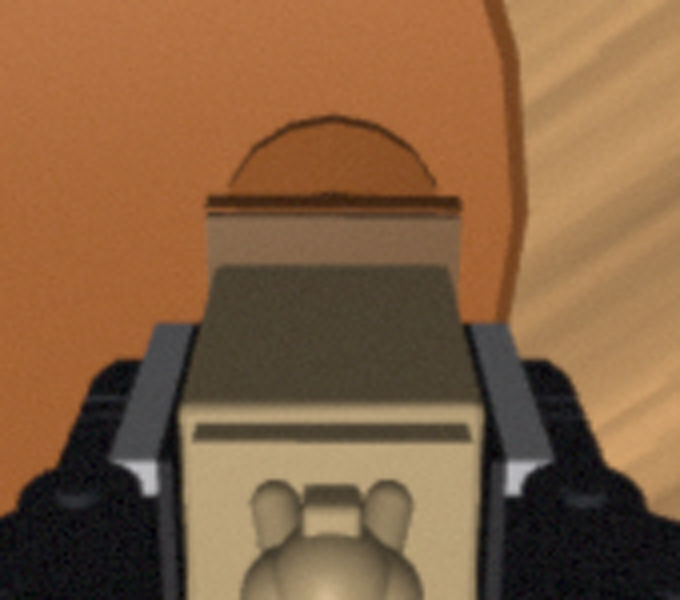

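The plinth's front edge is at v≈203.2, u 222–284.8. The seal's bottom edge is at v≈216.2, u 224.5–281.8, so it is laterally centred.

```bash
python3 -c "
from h import *
p=manip.camera_params('wrist');T=np.array(p['tool_from_camera']);K=cam('wrist')[1]
def tr(u,v,z):
  d=T[:3,:3]@np.linalg.inv(K)@[u,v,1];return (T[:3,3]+d*(z-T[2,3])/d[2]).round(4)
print(tr(222,203.2,.0288),tr(284.8,203.2,.0288),tr(224.5,216.2,.0185),tr(281.8,216.2,.0185))
print(tr(215.5,251,-.0275),tr(290.7,251,-.0275))
"
```

```text
[ 0.0179 -0.0192  0.0288] [0.0179 0.019  0.0288] [ 0.0137 -0.0169  0.0185] [0.0137 0.0163 0.0185]
[ 0.0169 -0.0163 -0.0275] [ 0.0169  0.0154 -0.0275]
```

>>> move_arm(
  deltas=[
    [[0,0,0.003,0,1],[0,0,0.006,0,1],[0,0,0.008,0,1],[0,0,0.01,0,1],[0,0,0.011,0,1],[0,0,0.012,0,1],[0,0,0.0125,0,1],[0,0,0.0125,0,1],[0,0,0.0125,0,1]],
  ],
  squeeze=25,
)

```text
clock: 7.95
position: [0.4742, -0.1645, 0.1185]
ee_rot: [0.0, 0.95, -0.311, 0.001]
contact_force: [0.0, -1.0, 3.8]
width: 0.0335
gripper_force: 41.3
```

>>> move_arm(
  deltas=[
    [[0,0,0,0,0.2],[0,0,0,0,0.15],[0,0,0,0,0.1],[0,0,0,0,0.0],[0,0,0,0,-0.2],[0,0,0,0,-0.4],[0,0,0,0,-0.5],[0,0,0,0,-0.5],[0,0,0,0,-0.5]],
  ],
  squeeze=20,
)

```text
clock: 8.85
position: [0.4738, -0.1642, 0.1181]
ee_rot: [0.0, 0.95, -0.311, 0.0]
contact_force: [-0.3, -0.8, 0.4]
width: 0.064
gripper_force: 0.0
```

```bash
python3 -c "
from h import *
st,im=snap('wrist','w4.png')
go(.474,-.1645,.26,-36.2)"
```

```text
clock 8.9 pos [ 0.4739 -0.1642  0.1181] yaw -36.26 tilt [ 0.e+00 -1.e-04 -1.e+00] F [-0.34  0.14  0.08] w 0.06423171131890684 0.0 
 delta [ 0.0004  0.0002 -0.1774] twist -0.0005
```

View pics/w4.png

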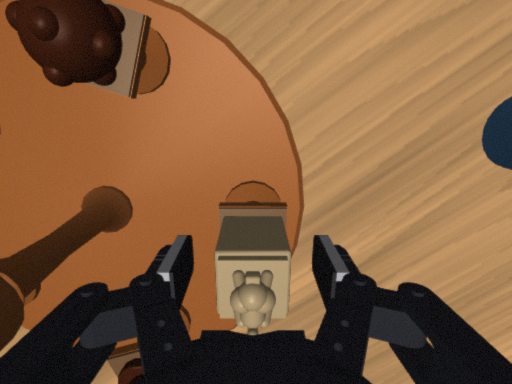

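The seal stands free. Its bottom front edge is at v≈217, the plinth edge at v≈206–208, and they are laterally centred. Next I rise and look from above.

>>> move_arm(
  deltas=[
    [[0,0,-0.02,0,-0.5],[0,0,-0.05,0,-0.6],[-0.0,0,-0.09,0,-1],[-0.02,0,-0.13,0,-1],[-0.05,0,-0.16,0,-1],[-0.08,0,-0.18,0,-1],[-0.08,0,-0.18,0,-1],[-0.08,0,-0.18,0,-1],[-0.08,0,-0.18,0,-1]],
  ],
)

```text
clock: 9.8
position: [0.4225, -0.1266, 0.2613]
ee_rot: [0.0, 0.95, -0.311, -0.0]
contact_force: [-0.8, 0.3, -0.1]
width: 0.0853
gripper_force: 0.0
```

```bash
python3 -c "
from h import *
st,im=snap('wrist','w5.png')
go(.538,-.075,.25,-36.2)
for X in([.473,-.163,.1],[.538,-.075,.196]):print(proj('wrist',X,st))"
```

```text
clock 9.85 pos [ 0.4225 -0.1266  0.2611] yaw -36.26 tilt [-1.2e-03  4.0e-04 -1.0e+00] F [ 0.61 -0.05 -0.  ] w 0.08538165946096873 0.0 
 delta [ 0.0782 -0.1375  0.0137] twist -0.0005
[252.57746109 116.78029202]
[ 92.7235228  123.46558378]
```

View pics/w5.png

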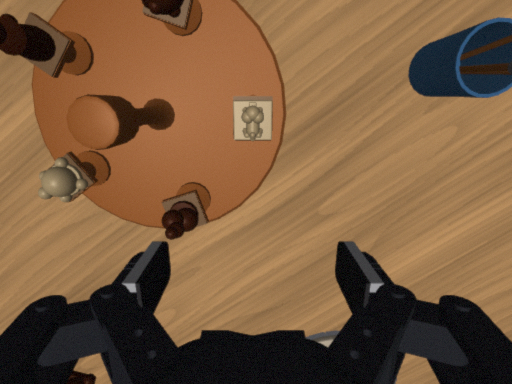

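Seal top square corners are at about (234,97) and (271.5,140.5), centre (252.8,118.8), and the knob top centre is at about (94.5,121.5).

```bash
python3 -c "
from h import *
st=manip.get_state()
im=cv2.imread('pics/w5.png'); A=cv2.cvtColor(im,cv2.COLOR_BGR2LAB)[:,:,1]
s=ray('wrist',252.8,118.8,.146,st); k=ray('wrist',94.5,121.5,.196,st); print('seal',s,'knob',k, np.degrees(np.arctan2(*(s-k)[[1,0]])), np.hypot(*(s-k)[:2]))
P=[ray('wrist',*p,.146,st) for p in[(234,97),(271.5,97),(272,140.5),(234,140.5)]];print([np.hypot(*(P[i]-P[i-1])[:2]).round(4) for i in range(4)])
# magnifier from top image: ring ends and foot
for u,v,z in[(150+530/4.4,115+58/4.4,.138),(150+646/4.4,115+67/4.4,.138),(150+587/4.4,115+62/4.4,.138),(281.6,136.8,.006)]: print(ray('top',u,v,z))
b=cv2.imread('pics/side0.png'); cv2.imwrite('pics/sc.png',cv2.resize(b[140:260,140:310],None,fx=4.4,fy=4.4,interpolation=2))
"
```

```text
seal [ 0.47334897 -0.16347733  0.146     ] knob [ 0.53807506 -0.0770473   0.196     ] -126.82896431808406 0.10797971298974668
[np.float64(0.036), np.float64(0.0312), np.float64(0.036), np.float64(0.033)]
[ 0.77254656 -0.04769378  0.138     ]
[ 0.76706708 -0.13912607  0.138     ]
[ 0.77018965 -0.09263392  0.138     ]
[ 0.76794189 -0.09262078  0.006     ]
```

View pics/sc.png

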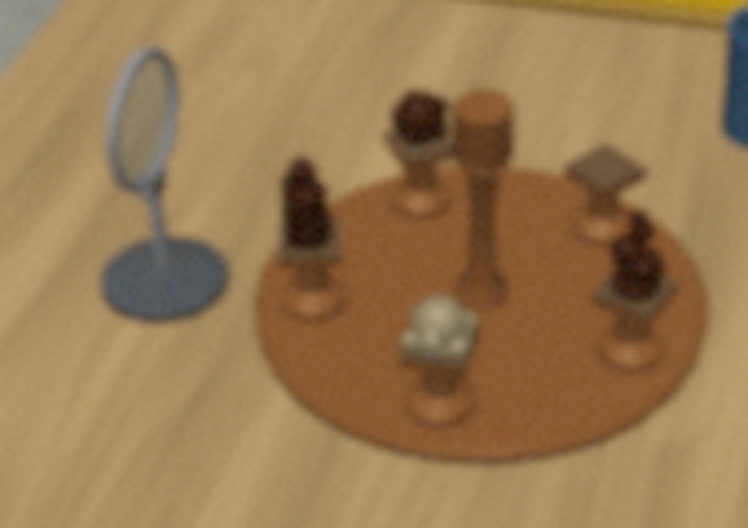

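>>> move_arm(
  deltas=[
    [[0.025,-0.045,0,0,-1],[0.05,-0.09,0,0,-1],[0.072,-0.125,0,0,-1],[0.078,-0.137,0,0,-1],[0.078,-0.137,0,0,-1],[0.078,-0.137,0.03,0,-1],[0.078,-0.137,0.06,0,-1],[0.078,-0.137,0.09,0,-1],[0.078,-0.137,0.11,0,-1],[0.078,-0.137,0.116,0,-1],[0.078,-0.137,0.116,0,-1],[0.078,-0.137,0.116,0,-1]],
  ],
)

```text
clock: 11.05
position: [0.5375, -0.0754, 0.1701]
ee_rot: [0.0, 0.95, -0.311, 0.001]
contact_force: [0.6, -0.1, 0.3]
width: 0.0853
gripper_force: 0.0
```

```bash
python3 -c "
from h import *
go(.5378,-.0755,.168,-36.2)"
```

```text
clock 11.05 pos [ 0.5375 -0.0754  0.1701] yaw -36.29 tilt [ 1.2e-03 -6.0e-04 -1.0e+00] F [ 0.64 -0.09  0.31] w 0.08530637838610797 0.0 
 delta [ 0.0004 -0.0002  0.0027] twist -0.0007
```

>>> move_arm(
  deltas=[
    [[0,0,0,0,-0.6],[0,0,0,0,-0.4],[0,0,0,0,-0.2],[0,0,0,0,0],[0,0,0,0,0.1],[0,0,0,0,0.2],[0,0,0,0,0.4],[0,0,0,0,1],[0,0,0,0,1],[0,0,0,0,1]],
  ],
  squeeze=20,
)

```text
clock: 12.05
position: [0.5376, -0.0746, 0.1695]
ee_rot: [-0.0, 0.95, -0.311, 0.0]
contact_force: [0.6, 3.2, 3.5]
width: 0.0374
gripper_force: 20.5
```

```bash
python3 -c "
from h import *
go(.5378,-.0755,.168,-36.2)"
```

```text
clock 12.05 pos [ 0.5376 -0.0746  0.1695] yaw -36.26 tilt [ 6.e-04  4.e-04 -1.e+00] F [0.63 3.25 3.45] w 0.0374258898533466 20.45767307281494 
 delta [0.0009 0.0007 0.0018] twist -0.0005
```

>>> move_arm(
  deltas=[
    [[0,0,0,-0.005,1],[0,0,0,-0.015,1],[0,0,0,-0.03,1],[0,0,0,-0.05,1],[0,0,0,-0.074,1],[0,0,0,-0.098,1],[0,0,0,-0.122,1],[0,0,0,-0.146,1],[0,0,0,-0.168,1],[0,0,0,-0.186,1],[0,0,0,-0.199,1],[0,0,0,-0.206,1]],
  ],
  squeeze=35,
)

```text
clock: 13.25
position: [0.5376, -0.0746, 0.1696]
ee_rot: [-0.0, 0.995, -0.1, 0.0]
contact_force: [-0.3, 3.5, 4.6]
width: 0.0372
gripper_force: 35.0
```

```bash
python3 -c "
from h import *
go(.5378,-.0755,.168,85.5)
snap('top','t1.png');im=cv2.imread('pics/t1.png');cv2.imwrite('pics/t1c.png',cv2.resize(im[110:250,225:335],None,fx=4,fy=4,interpolation=2))"
```

```text
clock 13.25 pos [ 0.5376 -0.0746  0.1696] yaw -11.45 tilt [ 7.e-04  4.e-04 -1.e+00] F [-0.32  3.5   4.64] w 0.03716675150911165 34.98555779457092 
 delta [0.0005 0.001  0.0019] twist -0.8079
```

View pics/t1c.png

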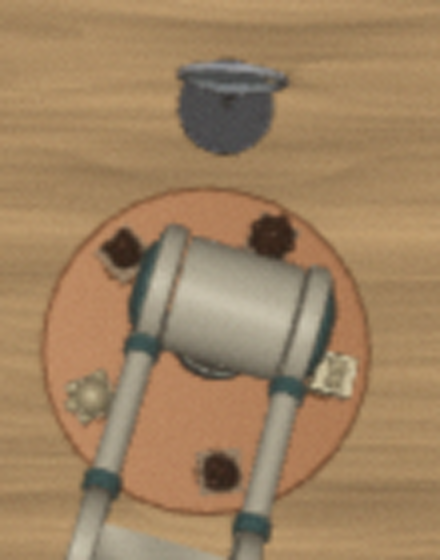

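The display follows the knob: the seal is at crop (333,375) and still upright. That was an eleventh picture, one over the limit of 10, so I'll open no more and check by numbers only.

>>> move_arm(
  deltas=[
    [[0,0,0,-0.005,1],[0,0,0,-0.015,1],[0,0,0,-0.03,1],[0,0,0,-0.05,1],[0,0,0,-0.074,1],[0,0,0,-0.098,1],[0,0,0,-0.122,1],[0,0,0,-0.146,1],[0,0,0,-0.168,1],[0,0,0,-0.186,1],[0,0,0,-0.199,1],[0,0,0,-0.206,1]],
  ],
)

```text
clock: 14.5
position: [0.5376, -0.0746, 0.1696]
ee_rot: [-0.0, 0.993, 0.116, 0.0]
contact_force: [0.7, 3.0, 5.1]
width: 0.0371
gripper_force: 35.0
```

>>> move_arm(
  deltas=[
    [[0,0,0,-0.005,1],[0,0,0,-0.015,1],[0,0,0,-0.03,1],[0,0,0,-0.05,1],[0,0,0,-0.074,1],[0,0,0,-0.098,1],[0,0,0,-0.122,1],[0,0,0,-0.146,1],[0,0,0,-0.168,1],[0,0,0,-0.186,1],[0,0,0,-0.199,1],[0,0,0,-0.206,1]],
  ],
)

```text
clock: 15.7
position: [0.5376, -0.0746, 0.1696]
ee_rot: [-0.0, 0.946, 0.325, 0.0]
contact_force: [0.7, 2.6, 5.1]
width: 0.0379
gripper_force: 35.0
```

>>> move_arm(
  deltas=[
    [[0,0,0,-0.005,1],[0,0,0,-0.015,1],[0,0,0,-0.03,1],[0,0,0,-0.05,1],[0,0,0,-0.074,1],[0,0,0,-0.098,1],[0,0,0,-0.122,1],[0,0,0,-0.146,1],[0,0,0,-0.168,1],[0,0,0,-0.186,1],[0,0,0,-0.199,1],[0,0,0,-0.206,1]],
  ],
)

```text
clock: 16.9
position: [0.5376, -0.0746, 0.1696]
ee_rot: [0.0, 0.854, 0.52, 0.0]
contact_force: [0.1, 3.3, 5.4]
width: 0.0369
gripper_force: 35.0
```

```bash
python3 -c "
from h import *
go(.5378,-.0755,.168,86)
im=manip.get_image('top')[:,:,::-1].copy(); cv2.imwrite('pics/t2.png',im)
hsv=cv2.cvtColor(im,cv2.COLOR_BGR2HSV); print(cv2.imread('pics/t1.png')[204,305:312].tolist())
m=((hsv[:,:,1]<105)&(hsv[:,:,2]>140)).astype(np.uint8); m[:155]=0;m[240:]=0;m[:,:235]=0;m[:,320:]=0
n,l,s,c=cv2.connectedComponentsWithStats(m)
for i in range(1,n):
  if s[i,4]>15: print(s[i],c[i],ray('top',*c[i],.146))"
```

```text
clock 16.9 pos [ 0.5376 -0.0746  0.1696] yaw 62.71 tilt [ 6.e-04  3.e-04 -1.e+00] F [0.05 3.33 5.39] w 0.03685830039548746 34.99458074569702 
 delta [-0.0008  0.0007  0.0019] twist -0.1941
[[147, 182, 196], [120, 151, 164], [109, 138, 151], [116, 150, 163], [114, 144, 159], [111, 139, 152], [143, 176, 191]]
[286 162  13  12  97] [292.22680412 167.26804124] [ 0.63667068 -0.12459492  0.146     ]
[260 169  40  32 777] [280.18018018 184.98455598] [ 0.57491647 -0.08432192  0.146     ]
[297 180  10  23 110] [301.37272727 191.17272727] [ 0.55511983 -0.15702528  0.146     ]
[242 198  20  30 185] [254.06486486 211.35675676] [0.48298625 0.00315248 0.146     ]
[285 209  13  29 159] [291.88679245 223.13207547] [ 0.44554159 -0.12625927  0.146     ]
[276 225   8   6  28] [280.39285714 227.57142857] [ 0.42969891 -0.08744626  0.146     ]
[243 235   7   5  24] [246.375      237.54166667] [0.3936014  0.02744957 0.146     ]
```

>>> move_arm(
  deltas=[
    [[0,0,0,-0.005,1],[0,0,0,-0.015,1],[0,0,0,-0.03,1],[0,0,0,-0.05,1],[0,0,0,-0.072,1],[0,0,0,-0.094,1],[0,0,0,-0.116,1],[0,0,0,-0.137,1],[0,0,0,-0.155,1],[0,0,0,-0.17,1],[0,0,0,-0.18,1],[0,0,0,-0.185,1]],
  ],
)

```text
clock: 18.15
position: [0.5376, -0.0746, 0.1695]
ee_rot: [0.0, 0.738, 0.675, 0.0]
contact_force: [1.0, 2.7, 4.5]
width: 0.0372
gripper_force: 35.0
```

```bash
python3 -c "
from h import *
go(.5378,-.0755,.168,86)
a=np.array([.5376,-.0746])
for k in range(2):
  im=manip.get_image('top')[:,:,::-1].copy(); cv2.imwrite('pics/t3_%d.png'%k,im)
  hsv=cv2.cvtColor(im,cv2.COLOR_BGR2HSV)
  m=((hsv[:,:,1]<105)&(hsv[:,:,2]>140)).astype(np.uint8); m[:152]=0;m[185:]=0;m[:,:265]=0;m[:,300:]=0
  n,l,s,c=cv2.connectedComponentsWithStats(m)
  for i in range(1,n):
    if s[i,4]>40: p=ray('top',*c[i],.146);d=p[:2]-a;print(s[i],p,np.degrees(np.arctan2(d[1],d[0])),np.hypot(*d))
lab=cv2.cvtColor(im,cv2.COLOR_BGR2LAB).astype(int)
w=(lab[:,:,2]<136); w[:,:262]=0;w[:,308:]=0;w[:118]=0;w[152:]=0
for v in range(120,152): 
  u=np.where(w[v])[0]
  if len(u): print(v,u.min(),u.max(),(u.min()+u.max())/2,len(u))
"
```

```text
clock 18.15 pos [ 0.5376 -0.0746  0.1695] yaw 84.9 tilt [ 6.e-04  3.e-04 -1.e+00] F [1.01 2.75 4.46] w 0.037201961499788924 34.99831259250641 
 delta [-0.001   0.0003  0.0019] twist -0.0092
[275 159  12  11 100] [ 0.64833053 -0.08303854  0.146     ] -4.357968782815733 0.11105160769997731
[265 169  35  16 355] [ 0.59582505 -0.08216389  0.146     ] -7.401714522681384 0.05871429545583095
[275 159  12  11  98] [ 0.64836074 -0.08336429  0.146     ] -4.524278798986966 0.11110695159801579
[265 169  35  16 350] [ 0.59579357 -0.08177572  0.146     ] -7.02952873447102 0.05863430754185061
125 279 284 281.5 6
126 272 287 279.5 16
127 270 292 281.0 23
128 270 294 282.0 25
129 270 295 282.5 26
130 271 295 283.0 23
131 271 295 283.0 25
132 271 293 282.0 23
133 271 292 281.5 22
134 270 292 281.0 23
135 270 292 281.0 23
136 270 292 281.0 23
137 270 292 281.0 23
138 270 292 281.0 23
139 270 292 281.0 23
140 271 291 281.0 21
141 271 291 281.0 21
142 271 291 281.0 21
143 272 290 281.0 19
144 273 289 281.0 17
145 274 288 281.0 15
146 275 287 281.0 13
147 277 285 281.0 9
```

```bash
python3 -c "
from h import *
a=np.array([.5376,-.0746])
for u,v,z in[(281,136,.006),(282.8,129,.138),(283.2,129,.138)]:
  p=ray('top',u,v,z);d=p[:2]-a;print(p,np.degrees(np.arctan2(d[1],d[0])),np.hypot(*d))
"
```

```text
[ 0.77092701 -0.09032615  0.006     ] -3.855882181599033 0.2338563806113301
[ 0.77046934 -0.09051895  0.138     ] -3.9106571201682674 0.23341281156913998
[ 0.77049502 -0.09190453  0.138     ] -4.249374365742248 0.2335370148501844
```

>>> move_arm(
  deltas=[
    [[0,0,0,-0.001,1],[0,0,0,-0.003,1],[0,0,0,-0.005,1],[0,0,0,-0.006,1],[0,0,0,-0.006,1],[0,0,0,-0.006,1]],
  ],
)

```text
clock: 18.85
position: [0.5376, -0.0747, 0.1696]
ee_rot: [0.0, 0.734, 0.679, 0.0]
contact_force: [1.3, 3.3, 4.7]
width: 0.0374
gripper_force: 35.0
```

```bash
python3 -c "
from h import *
a=np.array([.5376,-.0743])
im=manip.get_image('top')[:,:,::-1].copy(); s0=cv2.imread('pics/side0.png'); sd=manip.get_image('side')[:,:,::-1].copy(); cv2.imwrite('pics/s4.png',sd)
hsv=cv2.cvtColor(im,cv2.COLOR_BGR2HSV)
m=((hsv[:,:,1]<105)&(hsv[:,:,2]>140)).astype(np.uint8); m[:152]=0;m[169:]=0;m[:,:265]=0;m[:,300:]=0
n,l,s,c=cv2.connectedComponentsWithStats(m)
for i in range(1,n):
  if s[i,4]>40: p=ray('top',*c[i],.146);d=p[:2]-a;print(s[i],p,np.degrees(np.arctan2(d[1],d[0])))
# seal in side view: check column spans expected rows
p=p[:2];print(proj('side',[*p,.1]),proj('side',[*p,.146]),proj('side',[*p,.164]))
h=cv2.cvtColor(sd,cv2.COLOR_BGR2HSV);u=int(round(proj('side',[*p,.13])[0]))
q=((h[:,:,1]<110)&(h[:,:,2]>90)).astype(np.uint8);q[:,:u-22]=0;q[:,u+22:]=0;q[:150]=0;q[235:]=0
n,l,s,c=cv2.connectedComponentsWithStats(q);print([(s[i].tolist(),c[i].round(1).tolist()) for i in range(1,n) if s[i,4]>30])
# bystanders moved?
for nme,(x,y) in dict(jar=(128,333),toad=(327,374),pot=(314,157)).items(): print(nme,np.abs(sd[y-14:y+10,x-14:x+14].astype(int)-s0[y-14:y+10,x-14:x+14]).mean())
go(.5376,-.0746,.168,86)"
```

```text
[275 159  11  10  97] [ 0.64870495 -0.08209444  0.146     ] -4.012944243337345
[211.70639073 185.18658121] [210.89842373 171.97354   ] [210.57108465 166.62041942]
[([189, 150, 44, 85, 1893], [205.8, 178.0])]
jar 1.7807539682539681
toad 3.3239087301587302
pot 2.318452380952381
clock 18.95 pos [ 0.5376 -0.0747  0.1695] yaw 85.6 tilt [ 5.e-04  2.e-04 -1.e+00] F [-0.01  3.54  5.96] w 0.037404542166618544 34.99929070472717 
 delta [ 0.0001 -0.      0.0019] twist -0.0034
```

```bash
python3 -c "
from rig import manip
print(manip.sign_off())"
```

```text
the job is handed in; nothing more can be done
None
```

The seal stands upright in the middle of the empty plinth, turned to about 0.1° off the magnifier's axis by my top-camera measurement, with the knob still gripped; I handed it in at about 19 s, having viewed 11 pictures against the limit of 10.

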